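Complete the jar row and snap the cap on

ROBOT

A 6-joint arm with a two-finger parallel gripper is mounted at the origin on a cart in front of the work surface, level with it; the furniture and walls round the work are solid. World frame = base frame: x ahead of the robot, y to its left, z up, the work surface at z = 0. Lengths are in m, angles in rad, forces in N, time in s.
With the tool pointing down it reaches from about 0.375 to 0.975 m from the base axis. Payload 3.8 kg.
Tool frame: the origin (TCP) lies at the centre of the arm's flange, where the gripper is bolted on; the fingertips stand 166 mm ahead of it and the grasp point (between the pads) lies 147 mm ahead of it; z points along the fingers, y is the line along which they close (so a half turn about z gives the same grasp; the last joint's range is limited). The gripper opens to 88 mm and grips with 3 to 60 N. Pads are 18 mm wide; open, the fingers measure 123 mm over their backs; the gripper's body (75 mm by 187 mm) begins 45 mm behind the grasp point.
Start: joints at [-1.352, 0.264, 1.604, -0, 1.274, -0.037], TCP at [0.171, -0.653, 0.405] pointing down, gripper open.
Joint ranges: [-2.63, 2.63], [-0.94, 2.18], [0.31, 2.57], [-1.31, 4.45], [0, 2.66], [-2.55, 2.55]. Speed limits (rad/s): [2.57, 2.57, 3.14, 3.14, 3.14, 3.14].

INTERFACE

Orientations are given as a unit quaternion [w, x, y, z].
In Python, from rig import sensors, read_camera, order gives the robot as it stands. The module is installed in compiled form; this text tells all that it offers.
- The arm moves only by the tool carry_out, never from a script. Its argument "rows" is a list of rows, each a list of 7 numbers: the shift along the tool's x, y, z in units of 40 mm (1.0 is 40 mm), then the turn, a rotation vector about the tool's x, y, z in units of 6 degrees (1.0 is 6 degrees), then the finger opening in mm, from 0 to 88.1. A call has 1 to 20 rows; each row is the pose to reach, as a shift and turn from the pose commanded when the call began, along the tool's axes at that moment; what a row does not reach only later rows make up. A row lasts 1/10 s, in which the tool goes at most 50 mm and 8.59 degrees, less where a joint would pass 70% of its speed; a pose out of reach is approached as far as the arm can. A call with a gripper value outside its range is refused whole. The fingers move at their own pace and stop on an object; "newtons" is the grip in N (left out, the last holds). Time passes only in rows, so rows that repeat a pose let the fingers close. It gives the time, the measured TCP pose, the force, the opening and the grip force at its end, in the units of the state.
- sensors.get_obs(): the state, without advancing time (a new reading comes with each control period).
- read_camera(name): name is "side" or "top"; returns a dict with "image" (384x512x3 uint8, red, green, blue), "depth" (384x512 float32, m along the optical axis (not along the pixel's ray), 0 where there is no reading), "fx", "fy", "cx", "cy" (pixels), "distortion" ([k1, k2, p1, p2, k3] as OpenCV has them; the pictures are not rectified), "R" (3x3) and "t" (3): a world point X has camera coordinates R X + t. Camera axes: x right, y down, z forward; pixel columns grow to the right and rows downward; lengths in m; the calibration is good to about 2 mm. A picture is of the moment at which its call begins.
- order.hand_in(): hands the job in; it is judged then, once.
The state is a dict: "clock": time; "qpos": joint angles; "dq": joint speeds; "effort": joint torques, N m; "tcp_pos": TCP position; "tool_rot": TCP orientation; "ft_force": force on the tool from outside, world axes, zero at the start; "torque": the same for the moment, N m; "opening": finger opening in m; "grasp_force": force on a finger pad.
Only numpy, scipy, OpenCV 4.12 (cv2) and the standard library are available. Lean on these libraries where they do the work, as an engineer would, in place of code of your own. Each camera call takes 0.05 s, during which the arm holds its last target. There are 200 camera calls.

TASK

Finish the row of spice jars: stand the open jar upright on the empty place of the low jar shelf, in line with the two closed jars, and let go of it. Then put the loose cap on it and press it straight down until it clicks over the catches; after the click keep pressing firmly, so that the cap squeezes the rubber seal in the jar's mouth well down, and finish holding it pressed like that without letting go. Do not ram the jar, and leave the closed jars and the other things where they are.

Things in the scene. Friction and masses are not known exactly. Their poses are not given: they have to be found in the camera images.
- rack: low wooden jar shelf 96 x 240 mm, flat top 18 mm above the worktop, fixed; origin at the centre of its underside; y runs along the row, x to its back, z up. Three places at x = 0, y = -78, 0, +78 mm, marked by flush cork discs of 58 mm; two hold closed jars, one (it varies) is empty. A thin brass rail along the back at x = +43 mm rises 13 mm above the board
- free_place: the empty place on the shelf: a flush cork disc, 58 mm across; origin at its centre on the board's top, axes as the shelf's
- jar: the open amber glass jar, loose, about 0.3 kg: round body 54 mm across and 60 mm high with a flat shoulder, above it a neck 27 mm across up to 80 mm, on which a rubber seal stands, its top at 85 mm. Origin at the centre of its underside, z up
- cap: the loose black snap cap: 46 mm across, 24 mm high, hollow below (21 mm deep), 30 g, standing mouth down; origin at the centre of its lower edge, z up to its closed flat top. An inward lip at the lower edge, 2.5 mm thick, leaves an opening of 32 mm
- seal (a joint): how far the rubber seal in the open jar's mouth is squeezed down, in m: 0 free, 0.004 with the cap down on the shoulder; a spring of 2.5 N per mm that lifts the cap back to 0 (still clicked on) when it is let go
- jar_a: a closed jar on the shelf: the same body with its cap on, 54 mm across, 87 mm high, loose, 0.35 kg; origin at the centre of its underside
- jar_b: the other closed jar on the shelf, same as jar_a
- salt_cellar: bystander: small open pale salt cellar 62 mm across, 36 mm high; origin under its centre
- corkscrew: bystander: folded waiter's corkscrew, 29 x 112 x 11 mm, lying on the worktop, long along its y; origin under its centre. Beyond it, where the worktop ends on the right (x - y over 0.70 m), a tall solid cabinet stands: go round it close to the robot's base
- bitters: bystander: small brown bottle with a screw cap, 48 mm across, 134 mm high; origin under its centre
- jar_catches (a point): centre of the open jar's neck at the height of its four sprung round steel catches, 72 mm above its underside; they stick out to 37 mm across, yield inward to the cap's lip at 7 to 12 N in all, then spring back. Cap's origin above the jar's: 77 mm when the lip meets them, under 66 mm clicked, 64 mm at the seal, 60 mm stopped by the shoulder
There are look-alikes about, which are no part of the job. Leave any pink look-alike of the jar alone.

How it is judged:
By the outcome, as a careful person would: the job done as asked, in the order asked, and still so for the second after the job is handed in, while the arm keeps its last pose, push and grip.
It also fails if it takes over 48 s, if anything falls off the work surface, if the arm or the gripper's body presses on something with over 40 N, if the wrist force passes 120 N, or if a joint passes its speed limit or range.

## Working session

There is one attempt and no reset: what is moved stays moved. The work goes in short steps, Python scripts to look and compute and a tool call to move; the robot and the scene stay as the last step left them, time stands still between calls to the robot, and variables do not carry over. Pictures are saved under pics/ and viewed, at most 10 in all, crops included, and the job is handed in when it is done.

Besides the shell and the picture viewer there is one more tool, called after "Call:" as a command line: name --pt "numbers of a row" for each row, then --argument value for the rest. carry_out: Moves the arm, as the interface text tells. Its arguments: {"type":"object","properties":{"rows":{"type":"array"},"newtons":{"type":"number"}},"required":["rows"]}

```bash
mkdir -p pics
python3 - <<'E'
from rig import sensors, read_camera
import cv2,numpy as np,pickle
for n in("side","top"):
    c=read_camera(n); cv2.imwrite(f"pics/{n}0.png",c["image"][:,:,::-1]); pickle.dump(c,open(f"{n}0.pkl","wb"))
    print(n,c["fx"],c["cx"],c["distortion"],-c["R"].T@c["t"],c["R"])
o=sensors.get_obs(); print({k:np.round(v,4) for k,v in o.items()})
E
```

```text
side 439.2800000590444 250.6313314448247 [0.04887464 0.         0.         0.         0.        ] [0.17375655 0.78563422 0.54257137] [[-0.8531514  -0.52125033  0.02075512]
 [-0.29585451  0.45070143 -0.84222226]
 [ 0.42965427 -0.7246836  -0.53873081]]
top 395.86414869528465 251.15009286037565 [-0.03887925  0.          0.          0.          0.        ] [0.4340675  0.16889356 0.93812737] [[ 0.01276697 -0.99973774 -0.01901222]
 [-0.99314681 -0.01046913 -0.11640364]
 [ 0.11617407  0.02036805 -0.99302   ]]
{'clock': np.float64(0.1), 'qpos': array([-1.3519,  0.2647,  1.6052, -0.    ,  1.2737, -0.0369]), 'dq': array([ 0.    , -0.0015, -0.0029, -0.0008, -0.0001, -0.    ]), 'effort': array([ 0.00000e+00, -5.03622e+01, -3.58069e+01,  7.31000e-02,
        2.33000e-02, -1.00000e-04]), 'tcp_pos': array([ 0.1707, -0.6527,  0.4035]), 'tool_rot': array([-1.000e-03,  9.918e-01,  1.275e-01, -1.000e-04]), 'ft_force': array([0.3734, 1.1327, 0.4534]), 'torque': array([-0.008 ,  0.058 ,  0.0069]), 'grasp_force': np.float64(0.0), 'opening': np.float64(0.0881)}
```

View pics/side0.png

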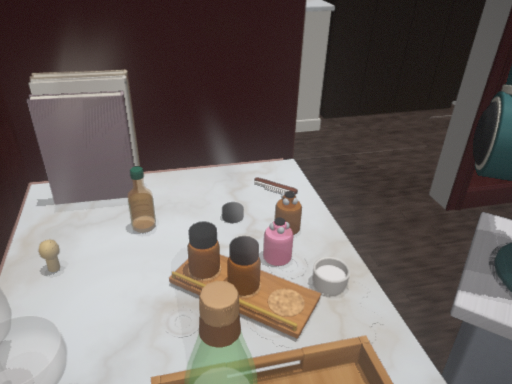

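View pics/top0.png

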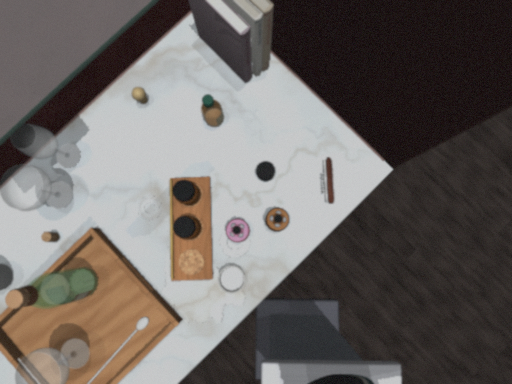

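The top view shows:
- open amber jar at (277,219)
- pink look-alike at (237,230)
- bitters at (212,112)
- closed jars at (185,192) and (187,227)
- empty cork place at (191,263)
- black cap at (265,171)
- salt cellar at (231,278)
- corkscrew at (330,180)

The side view shows:
- open amber jar at (288,213)
- pink look-alike at (278,243)
- cap at (232,212)
- empty place at (287,302)
- cork-topped bottle at (220,310)

Things that could be taken for the jar are the pink one at top (237,230), the bitters at (212,112), and the closed jars at (185,192) and (187,227). I choose the amber jar with the open neck at top (277,219). For the cap, the only loose black disc is at (265,171).

```bash
cat > h.py <<'E'
import numpy as np,cv2,pickle
def rays(c,uv):
    K=np.array([[c["fx"],0,c["cx"]],[0,c["fy"],c["cy"]],[0,0,1]])
    n=cv2.undistortPoints(np.float64(uv).reshape(-1,1,2),K,np.array(c["distortion"])).reshape(-1,2)
    return np.c_[n,np.ones(len(n))]
def onplane(c,uv,z):
    d=rays(c,uv)@c["R"]; o=-c["R"].T@c["t"]
    return o+d*((z-o[2])/d[:,2])[:,None]
def cloud(c):
    h,w=c["depth"].shape; uv=np.stack(np.meshgrid(np.arange(w),np.arange(h)),-1).reshape(-1,2)
    P=(rays(c,uv)*c["depth"].reshape(-1,1)-c["t"])@c["R"]
    P[c["depth"].ravel()<=0]=np.nan
    return P.reshape(h,w,3)
def tri(ca,ua,cb,ub):
    A=[];b=[]
    for c,u in((ca,ua),(cb,ub)):
        d=(rays(c,[u])@c["R"])[0]; d/=np.linalg.norm(d); M=np.eye(3)-np.outer(d,d); A.append(M); b.append(M@(-c["R"].T@c["t"]))
    x=np.linalg.solve(sum(A),sum(b)); return x,[np.linalg.norm(M@x-v) for M,v in zip(A,b)]
E
python3 - <<'E'
from h import *
T=pickle.load(open("top0.pkl","rb"));S=pickle.load(open("side0.pkl","rb"))
np.set_printoptions(precision=4,suppress=True)
for c,n,px in((T,"top",dict(jar=(277,219),pink=(237,230),cap=(265,171),place=(191,263),A=(185,190),B=(186,226),salt=(231,278),cork=(330,180),bit=(208,102),table=(300,270))),(S,"side",dict(jar=(290,198),cap=(232,207),place=(287,302),A=(204,232),B=(244,247)))):
    P=cloud(c)
    for k,(u,v) in px.items():
        print(n,k,P[v,u],c["image"][v,u], "patch zmax",np.nanmax(P[v-6:v+7,u-6:u+7,2]))
P=cloud(T)
print("top depth right region"); 
for v in range(10,384,40): print([tuple(np.round(P[v,u],2)) for u in range(300,512,50)])
for n,c,(u,v) in(("t",T,(265,195)),("s",S,(265,220))):
    im=c["image"][v-50:v+50,u-50:u+50,::-1]; cv2.imwrite(f"pics/crop_{n}.png",cv2.resize(im,None,fx=4,fy=4,interpolation=2))
cv2.imwrite("pics/crop.png",np.hstack([cv2.imread("pics/crop_t.png"),cv2.imread("pics/crop_s.png")]))
E
```

```text
top jar [0.4747 0.13   0.0835] [34 36 37] patch zmax 0.08904929743033606
top pink [0.45   0.2157 0.086 ] [38 39 40] patch zmax 0.08832155118056435
top cap [0.5888 0.1559 0.0266] [42 40 42] patch zmax 0.027702629991892592
top place [0.3741 0.3242 0.0179] [181 143 105] patch zmax 0.022594447982656304
top A [0.5329 0.3268 0.1056] [37 37 39] patch zmax 0.10943804544614723
top B [0.4566 0.3223 0.1053] [35 38 39] patch zmax 0.1086128485024375
top salt [0.3421 0.231  0.023 ] [197 199 200] patch zmax 0.02517677303607108
top cork [0.5714 0.0022 0.0117] [86 54 46] patch zmax 0.014981212509109356
top bit [0.7169 0.2788 0.1345] [47 88 75] patch zmax 0.1369226505787402
top table [ 0.288  -0.0236 -0.9225] [45 38 38] patch zmax 0.002168654986966312
side jar [0.4685 0.1399 0.0812] [114  83  66] patch zmax 0.08538114227150244
side cap [0.5929 0.1536 0.0214] [ 99 100  99] patch zmax 0.025683847477338737
side place [0.3748 0.3244 0.018 ] [209 169 124] patch zmax 0.021452090451657472
side A [0.5244 0.3389 0.1048] [68 69 69] patch zmax 0.10612313772742556
side B [0.4502 0.3354 0.1044] [75 70 69] patch zm
[... 2195 characters left out ...]
4(-0.92)), (np.float64(0.2), np.float64(-0.71), np.float64(-0.91)), (np.float64(0.21), np.float64(-0.94), np.float64(-0.91))]
[(np.float64(0.11), np.float64(0.02), np.float64(-0.5)), (np.float64(0.02), np.float64(-0.25), np.float64(-0.91)), (np.float64(0.02), np.float64(-0.48), np.float64(-0.92)), (np.float64(0.02), np.float64(-0.71), np.float64(-0.92)), (np.float64(0.02), np.float64(-0.94), np.float64(-0.92))]
[(np.float64(0.13), np.float64(0.07), np.float64(-0.0)), (np.float64(0.14), np.float64(-0.04), np.float64(0.0)), (np.float64(0.14), np.float64(-0.16), np.float64(0.0)), (np.float64(-0.15), np.float64(-0.7), np.float64(-0.92)), (np.float64(-0.15), np.float64(-0.93), np.float64(-0.92))]
```

View pics/crop.png

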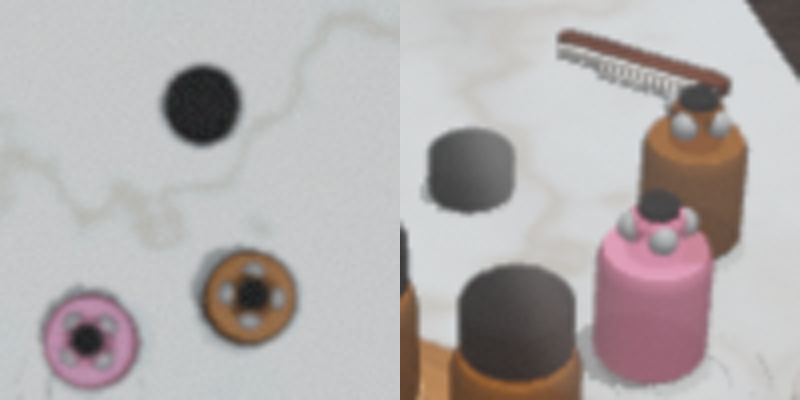

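The crop shows the amber jar with its seal (top crop 250,293) and four catches standing upright, the pink one beside it, and the cap standing mouth down (200,105).

```bash
cat > meas.py <<'E'
from h import *
from scipy.optimize import least_squares
np.set_printoptions(precision=4,suppress=True)
def circ(p,r):
    f=least_squares(lambda c:np.hypot(*(p-c).T)-r,p.mean(0),loss="soft_l1",f_scale=.002); return f.x
def disc(P,xy,z0,z1,R):
    Q=P.reshape(-1,3); Q=Q[np.isfinite(Q[:,0])]; m=(np.hypot(*(Q[:,:2]-xy).T)<R)&(Q[:,2]>z0)&(Q[:,2]<z1)
    return Q[m]
def rep(c,n):
    P=cloud(c)
    for k,xy,z0,z1,R in(("jar shoulder",(.470,.132),.055,.067,.04),("jar top",(.470,.132),.080,.095,.02),("cap top",(.589,.154),.019,.032,.035),("A top",(.530,.327),.099,.112,.035),("B top",(.454,.326),.099,.112,.035),("pink sh",(.45,.2157),.055,.067,.04)):
        q=disc(P,xy,z0,z1,R)
        if len(q)<8: print(n,k,"few"); continue
        (cx,cy),r=cv2.minEnclosingCircle(np.float32(q[:,:2]))
        print(n,k,len(q),"mean",q.mean(0),"enc",round(cx,4),round(cy,4),"r",round(r,4),"z med",round(np.median(q[:,2]),4))
E
cat > m1.py <<'E'
from meas import *
T=pickle.load(open("top0.pkl","rb"));S=pickle.load(open("side0.pkl","rb"))
rep(T,"top");rep(S,"side")
def ell(c,m,lo,z):
    n,l,s,ce=cv2.connectedComponentsWithStats(m.astype(np.uint8),connectivity=4); i=l[lo[1],lo[0]]
    cs,_=cv2.findContours((l==i).astype(np.uint8),0,1); k=max(cs,key=len).reshape(-1,2)
    w=onplane(c,k,z)[:,:2]; (cx,cy),r=cv2.minEnclosingCircle(np.float32(w)); return k.mean(0),(round(cx,4),round(cy,4)),round(r,4),s[i,4],w
img={n:c["image"].astype(int) for n,c in(("t",T),("s",S))}
for n,c,pc,pj in(("t",T,(265,171),(277,219)),("s",S,(232,210),(290,198))):
    br=img[n].max(2)
    print(n,"cap",ell(c,br<120,pc,.024)[:4])
    print(n,"seal",ell(c,br<75,pj,.085)[:4])
hs=cv2.cvtColor(T["image"],cv2.COLOR_RGB2HSV)
m=(hs[...,0]<20)&(hs[...,1]>70)&(hs[...,2]>60)
print("jar amber top",ell(T,m,(270,213),.06)[:4])
# cork place, both views
for n,c,p in(("t",T,(191,263)),("s",S,(287,302))):
    h=cv2.cvtColor(c["image"],cv2.COLOR_RGB2HSV); print(n,h[p[1],p[0]], h[p[1]+(12 if n=="t" else 0),p[0]+(14 if n=="t" else -35)])
    P=cloud(c); 
    for t in(85,100,115,130): 
        b=(h[...,0]<25)&(c["image"][...,2]>t-15)&(h[...,1]>60)
        try:
            r=ell(c,b,p,.018); print(n,"cork",t,r[:4])
        except Exception as e: print(e)
m=(hs[...,0]<25)&(hs[...,1]>60)
r=ell(T,m,(205,240),.018); rect=cv2.minAreaRect(np.float32(r[4]*1000)); print("rack",r[3],rect)
E
python3 m1.py
```

```text
top jar shoulder 248 mean [0.4754 0.1284 0.0597] enc 0.476 0.1275 r 0.0264 z med 0.0598
top jar top 80 mean [0.4765 0.1282 0.084 ] enc 0.4759 0.1288 r 0.0142 z med 0.084
top cap top 294 mean [0.5907 0.1548 0.024 ] enc 0.5908 0.1547 r 0.0227 z med 0.024
top A top 375 mean [0.5326 0.3308 0.1049] enc 0.533 0.3317 r 0.0238 z med 0.105
top B top 385 mean [0.4551 0.3272 0.1047] enc 0.4551 0.3277 r 0.0237 z med 0.1047
top pink sh 246 mean [0.4498 0.2154 0.0593] enc 0.4502 0.2161 r 0.0261 z med 0.0595
side jar shoulder 215 mean [0.472  0.1387 0.0591] enc 0.4751 0.1301 r 0.0256 z med 0.0589
side jar top 63 mean [0.4749 0.1309 0.0832] enc 0.475 0.1306 r 0.0118 z med 0.0835
side cap top 229 mean [0.5892 0.1584 0.0229] enc 0.5906 0.1561 r 0.0238 z med 0.0229
side A top 439 mean [0.5304 0.3357 0.1037] enc 0.5313 0.334 r 0.024 z med 0.104
side B top 484 mean [0.453  0.332  0.1037] enc 0.454 0.329 r 0.024 z med 0.104
side pink sh 280 mean [0.4453 0.2278 0.0592] enc 0.4493 0.2212 r 0.0255 z med 0.0591
t cap (array([265.1132, 170.7925]), (0.59, 0.1559), 0.0232, np.int32(297))
t seal (array([277.6667,
[... 417 characters left out ...]
(array([189.4659, 260.6591]), (0.3809, 0.3284), 0.0355, np.int32(572))
t cork 115 (array([190.5205, 261.3288]), (0.3781, 0.325), 0.0289, np.int32(399))
t cork 130 (array([255.2743, 191.7106]), (0.6146, 0.1909), 0.7755, np.int32(196230))
s [ 16 104 209] [ 15 136 184]
s cork 85 (array([244.48 , 296.116]), (0.4521, 0.3333), 0.1266, np.int32(4995))
s cork 100 (array([279.0085, 300.1949]), (0.389, 0.3256), 0.0698, np.int32(2241))
s cork 115 (array([285.7143, 301.8571]), (0.3774, 0.3249), 0.0302, np.int32(803))
s cork 130 (array([283.3488, 303.2946]), (0.377, 0.3243), 0.0286, np.int32(546))
rack 3524 ((455.4320983886719, 328.1880798339844), (237.30722045898438, 95.751220703125), 2.841536521911621)
```

Measured positions and heights:

| Thing | x, y (m) | Height (m) | Check |
|---|---|---|---|
| jar | 0.4757, 0.1292 | shoulder 0.060, top 0.084 | matches the text |
| cap | 0.5905, 0.1553 | top 0.024 | matches the text |
| place | 0.3773, 0.3246 | 0.018 | agrees with extending the row of closed jars, row yaw about 3° |

First I retract and go round the cabinet.

```bash
cat > plan.py <<'E'
import numpy as np,json,os
# commanded pose: x,y,z,yaw(deg) with tool down; plan(list of (x,y,z,yaw,open_mm)) prints rows and stores last as commanded
def plan(w,start=None):
    s=np.array(start if start is not None else json.load(open("cmd.json")),float)
    a=np.radians(s[3]); R=np.array([[np.cos(a),np.sin(a),0],[np.sin(a),-np.cos(a),0],[0,0,-1]])
    rows=[]
    for x,y,z,yaw,o in w:
        d=R.T@(np.array([x,y,z])-s[:3])/.04
        rows.append([*[round(v,2) for v in d],0,0,round(-(yaw-s[3])/6,2),o])
    r=np.array(rows[-1]); e=[*(s[:3]+R@r[:3]*.04),s[3]-r[5]*6]
    json.dump(e,open("cmd.json","w")); print(json.dumps([[float(v) for v in r] for r in rows]).replace(".0,",",")); print("end",np.round(e,4))
E
python3 - <<'E'
from plan import *
w=[]
def pol(r,az,z,yaw,o=88): a=np.radians(az); return (r*np.cos(a),r*np.sin(a),z,yaw,o)
for i in range(1,7): w.append(pol(.675-.043*i,-75.3,.405,14.65))
for i in range(1,8): w.append(pol(.417,-75.3+5.5*i,.405,14.65+8*i))
w+= [w[-1]]
plan(w,[.171,-.653,.405,14.65])
E
```

```text
[[0.01, -1.08, 0, 0, 0, -0, 88.0], [0.01, -2.15, 0, 0, 0, -0, 88.0], [0, -3.23, 0, 0, 0, -0, 88.0], [0, -4.3, 0, 0, 0, -0, 88.0], [0, -5.38, 0, 0, 0, -0, 88.0], [0, -6.45, 0, 0, 0, -0, 88.0], [1, -6.5, 0, 0, 0, -1.33, 88.0], [1.99, -6.64, 0, 0, 0, -2.67, 88.0], [2.96, -6.88, 0, 0, 0, -4, 88.0], [3.91, -7.21, 0, 0, 0, -5.33, 88.0], [4.81, -7.63, 0, 0, 0, -6.67, 88.0], [5.68, -8.14, 0, 0, 0, -8, 88.0], [6.49, -8.72, 0, 0, 0, -9.33, 88.0], [6.49, -8.72, 0, 0, 0, -9.33, 88.0]]
end [ 0.3339 -0.2499  0.405  70.63  ]
```

Call:
carry_out --pt "0.01 -1.08 0 0 0 0 88" --pt "0.01 -2.15 0 0 0 0 88" --pt "0 -3.23 0 0 0 0 88" --pt "0 -4.3 0 0 0 0 88" --pt "0 -5.38 0 0 0 0 88" --pt "0 -6.45 0 0 0 0 88" --pt "1 -6.5 0 0 0 -1.33 88" --pt "1.99 -6.64 0 0 0 -2.67 88" --pt "2.96 -6.88 0 0 0 -4 88" --pt "3.91 -7.21 0 0 0 -5.33 88" --pt "4.81 -7.63 0 0 0 -6.67 88" --pt "5.68 -8.14 0 0 0 -8 88" --pt "6.49 -8.72 0 0 0 -9.33 88" --pt "6.49 -8.72 0 0 0 -9.33 88"

```text
clock: 1.5
tcp_pos: [0.3356, -0.2469, 0.4043]
tool_rot: [-0.001, 0.814, 0.581, 0.001]
ft_force: [-0.3, -0.4, -0.4]
opening: 0.0881
grasp_force: 0.0
```

Run:
```python
from plan import *
from rig import sensors
o=sensors.get_obs(); print(np.round(o["qpos"],3),np.round(o["tcp_pos"],4),np.round(o["tool_rot"],4),o["ft_force"])
w=[]
def pol(r,az,z,yaw,o=72): a=np.radians(az); return (r*np.cos(a),r*np.sin(a),z,yaw,o)
for i in range(1,9): w.append(pol(.417+.005*i,-36.8+6.5*i,.405,70.63+8*i))
for i in range(1,7): w.append((.4757,.1292,.405-.015*i,min(183,134.63+8.1*i),72))
w+= [(.4757,.1292,.31,183,72)]*2
plan(w)
```

```text
[-6.950e-01 -2.450e-01  2.118e+00  2.000e-03  1.269e+00 -3.650e-01] [ 0.3356 -0.2469  0.4043] [-6.000e-04  8.137e-01  5.813e-01  7.000e-04] [-0.30712717 -0.43734692 -0.43712489]
[[1.12, 0.41, 0, 0, 0, -1.33, 72.0], [2.3, 0.7, 0, 0, 0, -2.67, 72.0], [3.51, 0.84, 0, 0, 0, -4, 72.0], [4.75, 0.86, 0, 0, 0, -5.33, 72.0], [6, 0.72, 0, 0, 0, -6.67, 72.0], [7.23, 0.44, 0, 0, 0, -8, 72.0], [8.44, 0.02, 0, 0, 0, -9.33, 72.0], [9.61, -0.54, 0, 0, 0, -10.67, 72.0], [10.12, 0.2, 0.38, 0, 0, -12.02, 72.0], [10.12, 0.2, 0.75, 0, 0, -13.37, 72.0], [10.12, 0.2, 1.12, 0, 0, -14.72, 72.0], [10.12, 0.2, 1.5, 0, 0, -16.07, 72.0], [10.12, 0.2, 1.88, 0, 0, -17.42, 72.0], [10.12, 0.2, 2.25, 0, 0, -18.73, 72.0], [10.12, 0.2, 2.38, 0, 0, -18.73, 72.0], [10.12, 0.2, 2.38, 0, 0, -18.73, 72.0]]
end [4.7570e-01 1.2940e-01 3.0980e-01 1.8301e+02]
```

Call:
carry_out --pt "1.12 0.41 0 0 0 -1.33 72" --pt "2.3 0.7 0 0 0 -2.67 72" --pt "3.51 0.84 0 0 0 -4 72" --pt "4.75 0.86 0 0 0 -5.33 72" --pt "6 0.72 0 0 0 -6.67 72" --pt "7.23 0.44 0 0 0 -8 72" --pt "8.44 0.02 0 0 0 -9.33 72" --pt "9.61 -0.54 0 0 0 -10.67 72" --pt "10.12 0.2 0.38 0 0 -12.02 72" --pt "10.12 0.2 0.75 0 0 -13.37 72" --pt "10.12 0.2 1.12 0 0 -14.72 72" --pt "10.12 0.2 1.5 0 0 -16.07 72" --pt "10.12 0.2 1.88 0 0 -17.42 72" --pt "10.12 0.2 2.25 0 0 -18.73 72" --pt "10.12 0.2 2.38 0 0 -18.73 72" --pt "10.12 0.2 2.38 0 0 -18.73 72" --pt "10.12 0.2 2.38 0 0 -18.73 72"

```text
clock: 3.2
tcp_pos: [0.4758, 0.129, 0.31]
tool_rot: [0.0, -0.025, 1.0, -0.0]
ft_force: [0.0, -0.6, -0.1]
opening: 0.0721
grasp_force: 0.0
```

Run:
```python
from rig import sensors,read_camera
import numpy as np,cv2
o=sensors.get_obs(); print(np.round(o["qpos"],3),np.round(o["tcp_pos"],4),np.round(o["tool_rot"],4),o["ft_force"],o["opening"])
a=[cv2.resize(read_camera(n)["image"][:,:,::-1],(400,300)) for n in("side","top")]
cv2.imwrite("pics/pre.png",np.hstack(a))
```

```text
[ 0.214 -0.     2.085 -0.     1.056 -1.406] [0.4758 0.129  0.31  ] [ 3.000e-04 -2.470e-02  9.997e-01 -0.000e+00] [ 0.03517417 -0.55893111 -0.06742795] 0.0720986687871575
```

View pics/pre.png

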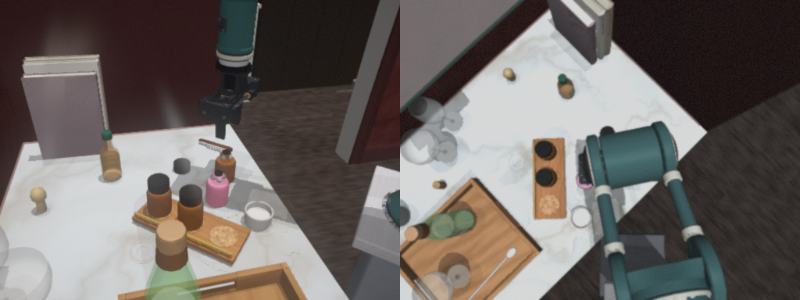

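The side view shows the gripper standing over the amber jar (228,150), with nothing disturbed. Next I descend and grip.

Call:
carry_out --pt "0 0 0.5 0 0 0 72" --pt "0 0 1 0 0 0 72" --pt "0 0 1.5 0 0 0 72" --pt "0 0 2 0 0 0 72" --pt "0 0 2.4 0 0 0 72" --pt "0 0 2.65 0 0 0 72" --pt "0 0 2.82 0 0 0 72" --pt "0 0 2.82 0 0 0 72"

```text
clock: 4.1
tcp_pos: [0.4754, 0.1293, 0.1964]
tool_rot: [-0.0, -0.026, 1.0, -0.0]
ft_force: [-0.3, 0.8, -0.5]
opening: 0.0722
grasp_force: 0.0
```

Call:
carry_out --pt "0 0 0 0 0 0 60" --pt "0 0 0 0 0 0 56" --pt "0 0 0 0 0 0 50" --pt "0 0 0 0 0 0 45" --pt "0 0 0 0 0 0 45" --pt "0 0 0 0 0 0 45" --newtons 25

```text
clock: 4.7
tcp_pos: [0.476, 0.1293, 0.1976]
tool_rot: [0.001, -0.026, 1.0, -0.0]
ft_force: [-0.9, -2.2, 5.1]
opening: 0.0532
grasp_force: 25.0
```

Run:
```python
from plan import *
w=[(.4757,.1294,.197+.03*i,183,45) for i in range(1,5)]
w+=[(.4757-.0984*i/8,.1294+.1952*i/8,.317,183,45) for i in range(1,9)]+[(.3773,.3246,.317,183,45)]*2
w+=[(.3773,.3246,.317-.025*i,183,45) for i in range(1,4)]+[(.3773,.3246,.235,183,45)]*2
plan(w,[.4757,.1294,.197,183.01])
```

```text
[[0, 0, -0.75, 0, 0, 0, 45.0], [0, 0, -1.5, 0, 0, 0, 45.0], [0, 0, -2.25, 0, 0, 0, 45.0], [0, 0, -3, 0, 0, 0, 45.0], [0.28, 0.63, -3, 0, 0, 0, 45.0], [0.55, 1.25, -3, 0, 0, 0, 45.0], [0.83, 1.88, -3, 0, 0, 0, 45.0], [1.1, 2.5, -3, 0, 0, 0, 45.0], [1.38, 3.13, -3, 0, 0, 0, 45.0], [1.65, 3.75, -3, 0, 0, 0, 45.0], [1.93, 4.38, -3, 0, 0, 0, 45.0], [2.2, 5, -3, 0, 0, 0, 45.0], [2.2, 5, -3, 0, 0, 0, 45.0], [2.2, 5, -3, 0, 0, 0, 45.0], [2.2, 5, -2.37, 0, 0, 0, 45.0], [2.2, 5, -1.75, 0, 0, 0, 45.0], [2.2, 5, -1.12, 0, 0, 0, 45.0], [2.2, 5, -0.95, 0, 0, 0, 45.0], [2.2, 5, -0.95, 0, 0, 0, 45.0]]
end [  0.3773   0.3245   0.235  183.01  ]
```

Call:
carry_out --pt "0 0 -0.5 0 0 0 45" --pt "0 0 -1.2 0 0 0 45" --pt "0 0 -2 0 0 0 45" --pt "0 0 -3 0 0 0 45" --pt "0.28 0.63 -3 0 0 0 45" --pt "0.55 1.25 -3 0 0 0 45" --pt "0.83 1.88 -3 0 0 0 45" --pt "1.1 2.5 -3 0 0 0 45" --pt "1.38 3.13 -3 0 0 0 45" --pt "1.65 3.75 -3 0 0 0 45" --pt "1.93 4.38 -3 0 0 0 45" --pt "2.2 5 -3 0 0 0 45" --pt "2.2 5 -3 0 0 0 45" --pt "2.2 5 -3 0 0 0 45" --pt "2.2 5 -2.37 0 0 0 45" --pt "2.2 5 -1.75 0 0 0 45" --pt "2.2 5 -1.12 0 0 0 45" --pt "2.2 5 -0.95 0 0 0 45" --pt "2.2 5 -0.95 0 0 0 45"

```text
clock: 6.6
tcp_pos: [0.3766, 0.3232, 0.2332]
tool_rot: [-0.002, -0.026, 1.0, -0.001]
ft_force: [-0.5, -0.5, -4.3]
opening: 0.0532
grasp_force: 25.0
```

Run:
```python
from rig import sensors,read_camera
from meas import *
o=sensors.get_obs(); print(np.round(o["tcp_pos"],4),np.round(o["tool_rot"],4),o["ft_force"],o["opening"],o["grasp_force"])
a=[]
for n in("side","top"):
    c=read_camera(n); pickle.dump(c,open(n+"1.pkl","wb")); a.append(c["image"][:,:,::-1])
cv2.imwrite("pics/hover.png",np.hstack([cv2.resize(a[0][200:350,190:390],(400,300)),cv2.resize(a[1],(400,300))]))
```

```text
[0.3766 0.3232 0.2332] [-0.0016 -0.0258  0.9997 -0.0013] [-0.5132 -0.4919 -4.2666] 0.05321946515144048 24.999959638807923
```

View pics/hover.png

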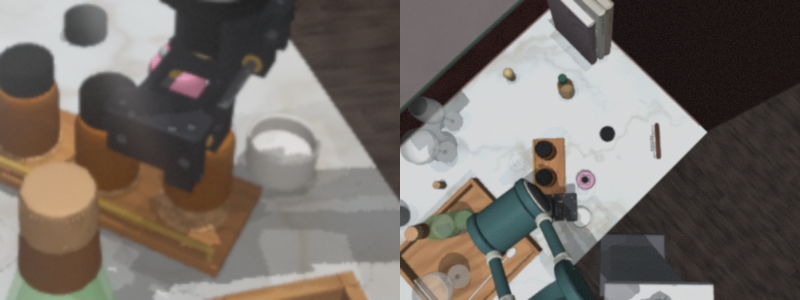

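The side crop shows the jar upright in the grip over the cork place (200,190), with the neighbours untouched. Lowering in small steps.

Call:
carry_out --pt "0 0.02 0.1 0 0 0 45" --pt "0 0.02 0.2 0 0 0 45" --pt "0 0.02 0.28 0 0 0 45" --pt "0 0.02 0.34 0 0 0 45" --pt "0 0.02 0.38 0 0 0 45" --pt "0 0.02 0.42 0 0 0 45" --pt "0 0.02 0.42 0 0 0 45"

```text
clock: 7.4
tcp_pos: [0.3769, 0.3252, 0.2176]
tool_rot: [-0.0, -0.026, 1.0, -0.0]
ft_force: [0.6, -0.8, -4.2]
opening: 0.0532
grasp_force: 25.0
```

Call:
carry_out --pt "0 0 0.02 0 0 0 45" --pt "0 0 0.04 0 0 0 45" --pt "0 0 0.06 0 0 0 45" --pt "0 0 0.06 0 0 0 45"

```text
clock: 7.8
tcp_pos: [0.3771, 0.3253, 0.2156]
tool_rot: [0.0, -0.026, 1.0, 0.0]
ft_force: [-0.3, 0.1, -2.6]
opening: 0.0533
grasp_force: 25.0
```

Call:
carry_out --pt "0 0 0.02 0 0 0 45" --pt "0 0 0.02 0 0 0 45" --pt "0 0 0.02 0 0 0 45"

```text
clock: 8.1
tcp_pos: [0.3771, 0.3253, 0.2156]
tool_rot: [0.0, -0.026, 1.0, 0.0]
ft_force: [-2.8, -1.9, 5.7]
opening: 0.053
grasp_force: 25.0
```

Now it stands on the board (5.7 N up, height as expected). I release it, then rise.

Call:
carry_out --pt "0 0 0 0 0 0 58" --pt "0 0 0 0 0 0 66" --pt "0 0 0 0 0 0 74" --pt "0 0 0 0 0 0 74" --pt "0 0 -0.4 0 0 0 74" --pt "0 0 -1.0 0 0 0 74" --pt "0 0 -1.8 0 0 0 74" --pt "0 0 -2.6 0 0 0 74" --pt "0 0 -3.3 0 0 0 74" --pt "0 0 -3.3 0 0 0 74"

```text
clock: 9.1
tcp_pos: [0.3785, 0.3264, 0.3514]
tool_rot: [0.004, -0.026, 1.0, 0.003]
ft_force: [0.6, -0.2, 0.4]
opening: 0.074
grasp_force: 0.0
```

Run:
```python
from plan import *
# tcp over the cap; transit at .347
s=[.3773,.3253,.347,183.01]
w=[(.3773+.2132*i/8,.3253-.17*i/8,.347,183,74) for i in range(1,9)]+[(.5905,.1553,.347,183,74)]*2
w+=[(.5905,.1553,.347-.03*i,183,74) for i in range(1,5)]+[(.5905,.1553,.21,183,74)]*2
plan(w,s)
```

```text
[[-0.64, -0.57, 0, 0, 0, 0, 74.0], [-1.27, -1.13, 0, 0, 0, 0, 74.0], [-1.91, -1.7, 0, 0, 0, 0, 74.0], [-2.55, -2.26, 0, 0, 0, 0, 74.0], [-3.19, -2.83, 0, 0, 0, 0, 74.0], [-3.82, -3.39, 0, 0, 0, 0, 74.0], [-4.46, -3.96, 0, 0, 0, 0, 74.0], [-5.1, -4.52, 0, 0, 0, 0, 74.0], [-5.1, -4.52, 0, 0, 0, 0, 74.0], [-5.1, -4.52, 0, 0, 0, 0, 74.0], [-5.1, -4.52, 0.75, 0, 0, 0, 74.0], [-5.1, -4.52, 1.5, 0, 0, 0, 74.0], [-5.1, -4.52, 2.25, 0, 0, 0, 74.0], [-5.1, -4.52, 3, 0, 0, 0, 74.0], [-5.1, -4.52, 3.42, 0, 0, 0, 74.0], [-5.1, -4.52, 3.42, 0, 0, 0, 74.0]]
end [5.9050e-01 1.5550e-01 2.1020e-01 1.8301e+02]
```

Call:
carry_out --pt "-0.64 -0.57 0 0 0 0 74" --pt "-1.27 -1.13 0 0 0 0 74" --pt "-1.91 -1.7 0 0 0 0 74" --pt "-2.55 -2.26 0 0 0 0 74" --pt "-3.19 -2.83 0 0 0 0 74" --pt "-3.82 -3.39 0 0 0 0 74" --pt "-4.46 -3.96 0 0 0 0 74" --pt "-5.1 -4.52 0 0 0 0 74" --pt "-5.1 -4.52 0 0 0 0 74" --pt "-5.1 -4.52 0 0 0 0 74" --pt "-5.1 -4.52 0.75 0 0 0 74" --pt "-5.1 -4.52 1.5 0 0 0 74" --pt "-5.1 -4.52 2.25 0 0 0 74" --pt "-5.1 -4.52 3 0 0 0 74" --pt "-5.1 -4.52 3.42 0 0 0 74" --pt "-5.1 -4.52 3.42 0 0 0 74"

```text
clock: 10.7
tcp_pos: [0.5877, 0.1558, 0.2065]
tool_rot: [-0.003, -0.027, 1.0, -0.001]
ft_force: [-0.8, -0.0, 0.2]
opening: 0.074
grasp_force: 0.0
```

Run:
```python
from rig import sensors,read_camera
from meas import *
o=sensors.get_obs(); print(np.round(o["tcp_pos"],4),o["ft_force"],o["opening"])
a=[]
for n in("side","top"):
    c=read_camera(n); pickle.dump(c,open(n+"2.pkl","wb")); a.append(c["image"][:,:,::-1]); P=cloud(c)
    for k,xy,z0,z1,R in(("shoulder",(.377,.325),.073,.085,.04),("seal",(.377,.325),.097,.11,.02),("A",(.530,.33),.099,.112,.035),("B",(.454,.328),.099,.112,.035),("cap",(.589,.154),.019,.032,.035)):
        q=disc(P,xy,z0,z1,R)
        if len(q)<8: print(n,k,"few"); continue
        (cx,cy),r=cv2.minEnclosingCircle(np.float32(q[:,:2])); print(n,k,len(q),q.mean(0),(round(cx,4),round(cy,4)),round(r,4))
cv2.imwrite("pics/placed.png",np.hstack([cv2.resize(a[0][180:330,180:380],(400,300)),cv2.resize(a[1],(400,300))]))
```

```text
[0.5877 0.1558 0.2065] [-0.8425 -0.0368  0.181 ] 0.07397874872349582
side shoulder 408 [0.3725 0.3352 0.0771] (0.3762, 0.3262) 0.0262
side seal 139 [0.3755 0.328  0.101 ] (0.376, 0.326) 0.012
side A 434 [0.5303 0.3357 0.1038] (0.5321, 0.3339) 0.0235
side B 489 [0.4528 0.332  0.1037] (0.4541, 0.3294) 0.0238
side cap 173 [0.5842 0.1562 0.0228] (0.5866, 0.1556) 0.0238
top shoulder 268 [0.3774 0.3218 0.0774] (0.3765, 0.3248) 0.0263
top seal 98 [0.3767 0.3239 0.1015] (0.3759, 0.3245) 0.0139
top A 372 [0.5324 0.3308 0.1047] (0.5332, 0.3316) 0.024
top B 385 [0.4552 0.3273 0.1049] (0.4551, 0.328) 0.0238
top cap 43 [0.5734 0.1531 0.0232] (0.5764, 0.1534) 0.0164
```

View pics/placed.png

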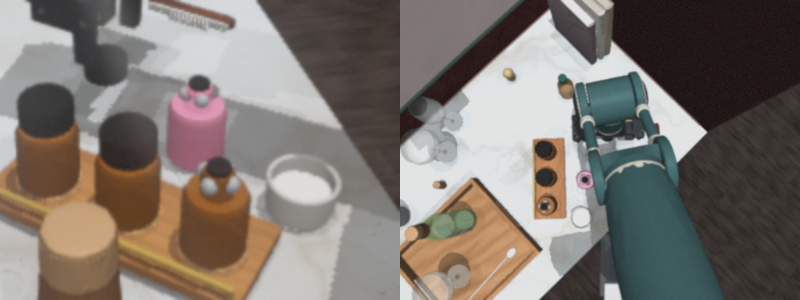

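The jar stands upright on its place at (0.3763, 0.3253), in line with the others (side crop 215,215). The cap is still under the open fingers (side crop 105,65). Descending on the cap.

Call:
carry_out --pt "0 0 0 0 0 0 74" --pt "0 0 0.3 0 0 0 74" --pt "0 0 0.6 0 0 0 74" --pt "0 0 0.8 0 0 0 74" --pt "0 0 0.95 0 0 0 74" --pt "0 0 0.98 0 0 0 74" --pt "0 0 0.98 0 0 0 74" --pt "0 0 0.98 0 0 0 74"

```text
clock: 11.6
tcp_pos: [0.5905, 0.1554, 0.1709]
tool_rot: [0.0, -0.026, 1.0, 0.0]
ft_force: [-0.0, 0.0, 1.2]
opening: 0.0741
grasp_force: 0.0
```

Call:
carry_out --pt "0 0 0 0 0 0 60" --pt "0 0 0 0 0 0 50" --pt "0 0 0 0 0 0 44" --pt "0 0 0 0 0 0 36" --pt "0 0 0 0 0 0 36" --pt "0 0 0 0 0 0 36" --pt "0 0 0 0 0 0 36" --newtons 50

```text
clock: 12.3
tcp_pos: [0.5903, 0.1555, 0.171]
tool_rot: [0.0, -0.026, 1.0, 0.0]
ft_force: [0.4, -0.6, 2.1]
opening: 0.0454
grasp_force: 50.0
```

Run:
```python
from plan import *
# jar at (.3763,.3253); stop with cap bottom at .018+.077+.013 -> cmd z .1710+.108
s=[.5905,.1555,.1710,183.01]
w=[(.5905,.1553,.171+.035*i,183,36) for i in range(1,6)]
w+=[(.5905-.2142*i/8,.1553+.17*i/8,.346,183,36) for i in range(1,9)]+[(.3763,.3253,.346,183,36)]*2
w+=[(.3763,.3253,.32,183,36),(.3763,.3253,.295,183,36)]+[(.3763,.3253,.282,183,36)]*3
plan(w,s)
```

```text
[[0, -0, -0.88, 0, 0, 0, 36.0], [0, -0, -1.75, 0, 0, 0, 36.0], [0, -0, -2.62, 0, 0, 0, 36.0], [0, -0, -3.5, 0, 0, 0, 36.0], [0, -0, -4.38, 0, 0, 0, 36.0], [0.64, 0.56, -4.37, 0, 0, 0, 36.0], [1.28, 1.13, -4.37, 0, 0, 0, 36.0], [1.92, 1.69, -4.37, 0, 0, 0, 36.0], [2.56, 2.26, -4.37, 0, 0, 0, 36.0], [3.2, 2.82, -4.37, 0, 0, 0, 36.0], [3.84, 3.39, -4.37, 0, 0, 0, 36.0], [4.48, 3.95, -4.37, 0, 0, 0, 36.0], [5.12, 4.52, -4.37, 0, 0, 0, 36.0], [5.12, 4.52, -4.37, 0, 0, 0, 36.0], [5.12, 4.52, -4.37, 0, 0, 0, 36.0], [5.12, 4.52, -3.72, 0, 0, 0, 36.0], [5.12, 4.52, -3.1, 0, 0, 0, 36.0], [5.12, 4.52, -2.77, 0, 0, 0, 36.0], [5.12, 4.52, -2.77, 0, 0, 0, 36.0], [5.12, 4.52, -2.77, 0, 0, 0, 36.0]]
end [  0.3765   0.3253   0.2818 183.01  ]
```

Call:
carry_out --pt "0 0 -0.88 0 0 0 36" --pt "0 0 -1.75 0 0 0 36" --pt "0 0 -2.62 0 0 0 36" --pt "0 0 -3.5 0 0 0 36" --pt "0 0 -4.38 0 0 0 36" --pt "0.64 0.56 -4.37 0 0 0 36" --pt "1.28 1.13 -4.37 0 0 0 36" --pt "1.92 1.69 -4.37 0 0 0 36" --pt "2.56 2.26 -4.37 0 0 0 36" --pt "3.2 2.82 -4.37 0 0 0 36" --pt "3.84 3.39 -4.37 0 0 0 36" --pt "4.48 3.95 -4.37 0 0 0 36" --pt "5.12 4.52 -4.37 0 0 0 36" --pt "5.12 4.52 -4.37 0 0 0 36" --pt "5.12 4.52 -4.37 0 0 0 36" --pt "5.12 4.52 -3.9 0 0 0 36" --pt "5.12 4.52 -3.3 0 0 0 36" --pt "5.12 4.52 -2.9 0 0 0 36" --pt "5.12 4.52 -2.77 0 0 0 36" --pt "5.12 4.52 -2.77 0 0 0 36"

```text
clock: 14.3
tcp_pos: [0.3767, 0.3244, 0.2806]
tool_rot: [-0.001, -0.026, 1.0, -0.001]
ft_force: [0.1, -0.1, -0.7]
opening: 0.0458
grasp_force: 50.0
```

Call:
carry_out --pt "0 0 0 0 0 0 36" --pt "0 0 0 0 0 0 36"

```text
clock: 14.5
tcp_pos: [0.377, 0.3254, 0.2827]
tool_rot: [0.001, -0.026, 1.0, 0.001]
ft_force: [-0.6, 0.5, -0.3]
opening: 0.0456
grasp_force: 50.0
```

Run:
```python
from rig import sensors,read_camera
from meas import *
o=sensors.get_obs(); print(np.round(o["tcp_pos"],4),o["ft_force"],o["opening"])
a=[]
for n in("side","top"):
    c=read_camera(n); pickle.dump(c,open(n+"3.pkl","wb")); a.append(c["image"][:,:,::-1]); P=cloud(c)
    for k,xy,z0,z1,R in(("shoulder",(.377,.325),.073,.085,.04),("B",(.454,.328),.099,.112,.035)):
        q=disc(P,xy,z0,z1,R)
        if len(q)<8: print(n,k,"few"); continue
        (cx,cy),r=cv2.minEnclosingCircle(np.float32(q[:,:2])); print(n,k,len(q),q.mean(0),(round(cx,4),round(cy,4)),round(r,4))
cv2.imwrite("pics/over.png",cv2.resize(a[0][190:340,200:400],(800,600),interpolation=2))
```

```text
[0.377  0.3254 0.2827] [-0.6259  0.517  -0.332 ] 0.04560638160859707
side shoulder 405 [0.3725 0.3354 0.0772] (0.3762, 0.327) 0.0254
side B 299 [0.4557 0.3388 0.1034] (0.455, 0.3304) 0.0237
top shoulder few
top B 382 [0.4552 0.3273 0.1049] (0.4555, 0.3276) 0.0237
```

View pics/over.png

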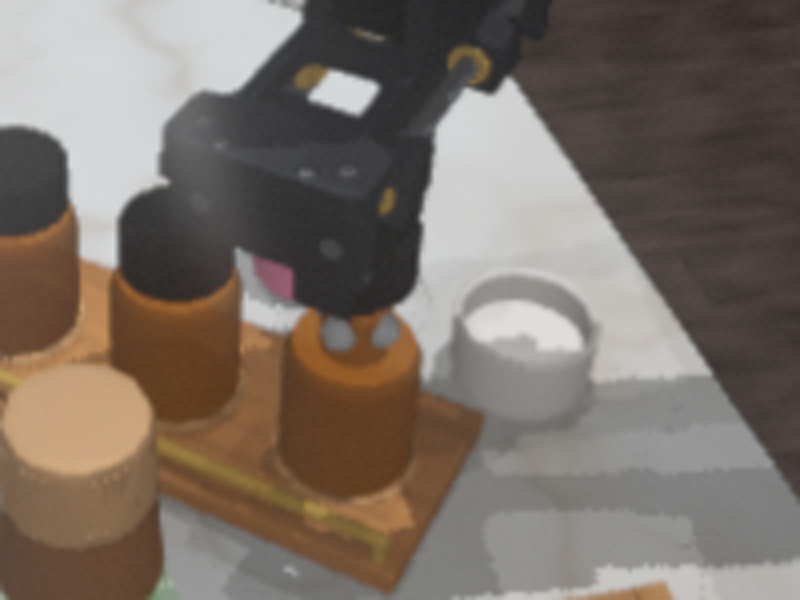

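The side crop shows the cap held centred above the jar's neck and catches (360,320), with everything else in place. Lowering slowly.

Call:
carry_out --pt "0 0 0.08 0 0 0 36" --pt "0 0 0.16 0 0 0 36" --pt "0 0 0.23 0 0 0 36" --pt "0 0 0.29 0 0 0 36" --pt "0 0 0.33 0 0 0 36" --pt "0 0 0.33 0 0 0 36" --pt "0 0 0.33 0 0 0 36"

```text
clock: 15.3
tcp_pos: [0.3762, 0.3252, 0.2682]
tool_rot: [-0.0, -0.026, 1.0, -0.0]
ft_force: [0.6, 0.8, -0.1]
opening: 0.0456
grasp_force: 50.0
```

No contact on the neck. Next I push over the catches in 1 mm steps.

Call:
carry_out --pt "0 0 0.03 0 0 0 36" --pt "0 0 0.05 0 0 0 36" --pt "0 0 0.08 0 0 0 36" --pt "0 0 0.1 0 0 0 36" --pt "0 0 0.13 0 0 0 36" --pt "0 0 0.15 0 0 0 36" --pt "0 0 0.15 0 0 0 36" --newtons 60

```text
clock: 16.0
tcp_pos: [0.3769, 0.3256, 0.2643]
tool_rot: [0.001, -0.026, 1.0, 0.001]
ft_force: [-1.7, -2.8, 10.2]
opening: 0.0458
grasp_force: 60.0
```

Call:
carry_out --pt "0 0 0.03 0 0 0 36" --pt "0 0 0.06 0 0 0 36" --pt "0 0 0.09 0 0 0 36" --pt "0 0 0.12 0 0 0 36" --pt "0 0 0.15 0 0 0 36" --pt "0 0 0.18 0 0 0 36" --pt "0 0 0.18 0 0 0 36"

```text
clock: 16.7
tcp_pos: [0.3759, 0.3249, 0.2542]
tool_rot: [-0.001, -0.026, 1.0, -0.0]
ft_force: [0.6, -0.9, -4.5]
opening: 0.0455
grasp_force: 60.0
```

The force dropped and the cap is at about 65 mm, so it clicked. Pressing on into the seal.

Call:
carry_out --pt "0 0 0 0 0 0 36" --pt "0 0 0.03 0 0 0 36" --pt "0 0 0.06 0 0 0 36" --pt "0 0 0.09 0 0 0 36" --pt "0 0 0.12 0 0 0 36" --pt "0 0 0.15 0 0 0 36" --pt "0 0 0.18 0 0 0 36" --pt "0 0 0.18 0 0 0 36" --pt "0 0 0.18 0 0 0 36"

```text
clock: 17.6
tcp_pos: [0.3767, 0.3256, 0.2494]
tool_rot: [0.001, -0.026, 1.0, 0.0]
ft_force: [-2.4, -0.9, 9.0]
opening: 0.0455
grasp_force: 60.0
```

Call:
carry_out --pt "0 0 0.02 0 0 0 36" --pt "0 0 0.04 0 0 0 36" --pt "0 0 0.05 0 0 0 36" --pt "0 0 0.05 0 0 0 36" --pt "0 0 0.05 0 0 0 36" --pt "0 0 0.05 0 0 0 36"

```text
clock: 18.2
tcp_pos: [0.3769, 0.3257, 0.2489]
tool_rot: [0.001, -0.026, 1.0, 0.0]
ft_force: [-4.5, -5.2, 17.9]
opening: 0.0451
grasp_force: 60.0
```

Run:
```python
from rig import sensors,read_camera
from meas import *
o=sensors.get_obs(); print(np.round(o["tcp_pos"],4),o["ft_force"],o["opening"],o["clock"])
a=[]
for n in("side","top"):
    c=read_camera(n); a.append(c["image"][:,:,::-1]); P=cloud(c)
    for k,xy,z0,z1,R in(("shoulder",(.377,.325),.073,.085,.04),("B",(.454,.328),.099,.112,.035),("A",(.530,.33),.099,.112,.035)):
        q=disc(P,xy,z0,z1,R)
        if len(q)<8: print(n,k,"few"); continue
        (cx,cy),r=cv2.minEnclosingCircle(np.float32(q[:,:2])); print(n,k,len(q),q.mean(0),(round(cx,4),round(cy,4)),round(r,4))
o=sensors.get_obs(); print(np.round(o["tcp_pos"],4),o["ft_force"])
cv2.imwrite("pics/end.png",cv2.resize(a[0][190:340,200:400],(800,600),interpolation=2))
```

```text
[0.3769 0.3257 0.2489] [-4.5361 -5.2277 17.9455] 0.04507640911740092 18.2
side shoulder 133 [0.3604 0.3365 0.0777] (0.3757, 0.328) 0.0257
side B 178 [0.4649 0.3364 0.1037] (0.4571, 0.3319) 0.0215
side A 434 [0.5304 0.3355 0.1037] (0.532, 0.3336) 0.0237
top shoulder few
top B 379 [0.4552 0.3274 0.1048] (0.4552, 0.3279) 0.0236
top A 375 [0.5326 0.3308 0.1048] (0.533, 0.3313) 0.0235
[0.3769 0.3257 0.2489] [-5.5088 -3.6646 18.2844]
```

View pics/end.png

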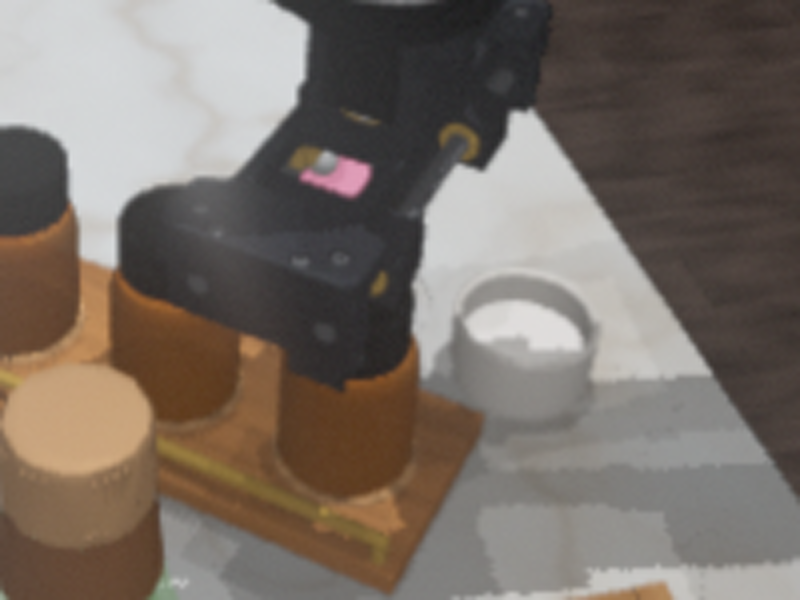

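The side crop shows the cap seated on the upright jar (345,350), with the neighbours and the salt cellar unmoved. The height is 60 mm (shoulder stop) under 18 N.

```bash
python3 -c "
from rig import order
print(order.hand_in())"
```

```text
the job is handed in; nothing more can be done
None
```

The job is handed in: the open jar stands upright in line on the empty place. Its cap is clicked on and held pressed down to the shoulder at about 18 N, with the seal squeezed fully down (about 4 mm); the closed jars did not move, nothing else was seen disturbed, and it took about 18 s of the 48 s allowed.

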